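Tip the plug tote into its corner stop and hold it

TASK

Take the blue tote by its strap handle, slide it along the bench into the wooden corner stop until its white-dabbed corner is fully home and you feel it bear against both battens, then raise the handle end, keeping that corner down in the stop, until all four magenta plugs have slid together into it. Finish still gripping the handle with the tote held tilted and steady there for the painter to pick from; do not touch or spill the plugs, and leave the tigers, paint pots, water jar and brush as they are.

Things in the scene. Friction and masses are not known exactly. Their poses are not given: they have to be found in the camera images.
- tote: Open blue plastic tote, loose, 0.27 to 0.43 kg empty, 180 (its x) by 140 (its y) by 55 mm high, walls and floor 4 mm thick. Origin: centre of its underside; z up. A strap handle sticks out of its -x end. The pick corner, with a white dab of paint on the rim, is at +x, -y: far right, seen from the handle. It drags on the bench with 1 to 5 N
- tote_handle (a point): centre of the tote's strap handle: a straight level bar along the tote's y, section 14 by 14 mm, 78 mm free between its two arms, 132 mm from the tote's centre towards -x, 45 mm above the tote's underside; 35 mm of free space between the bar and the end wall. Best gripped from above, fingers closing along the tote's x
- tote_heel (a point): outer bottom corner of the tote's pick corner: 90, -70, 0 mm in the tote's frame
- tote_nook (a point): inside of the pick corner at floor height: 86, -66, 4 mm in the tote's frame
- stop: Corner stop fixed to the bench: two wooden battens 12 mm high, 20 mm wide, in an L. Origin: their inner corner, on the bench. One batten lies across its +x side (inner face 130 mm, from the corner towards +y), the other along its -y side (170 mm, from the corner towards -x). A tote that is home has the stop's yaw, its +x end on the first batten, its -y side on the second, its handle towards -x
- stop_corner (a point): inner corner of the stop, at bench height: the tote's heel goes here. As the tote then tips forward over the battens, its low corner has to ease back 5 to 7 mm from each of them
- plug0: Loose magenta plug for closing the hole under a tiger: lacquered clay disc, diameter 26 mm, 12 mm thick, 13 g, lying in the tote; origin: centre of its underside. Slippery: it starts to slide on the tote floor at about 10 degrees, but rubs along a wall too; tipping the tote 35 degrees towards the corner, equally along its x and y, brings it all the way
- plug1: Loose magenta plug for closing the hole under a tiger: lacquered clay disc, diameter 26 mm, 12 mm thick, 13 g, lying in the tote; origin: centre of its underside. Slippery: it starts to slide on the tote floor at about 10 degrees, but rubs along a wall too; tipping the tote 35 degrees towards the corner, equally along its x and y, brings it all the way
- plug2: Loose magenta plug for closing the hole under a tiger: lacquered clay disc, diameter 26 mm, 12 mm thick, 13 g, lying in the tote; origin: centre of its underside. Slippery: it starts to slide on the tote floor at about 10 degrees, but rubs along a wall too; tipping the tote 35 degrees towards the corner, equally along its x and y, brings it all the way
- plug3: Loose magenta plug for closing the hole under a tiger: lacquered clay disc, diameter 26 mm, 12 mm thick, 13 g, lying in the tote; origin: centre of its underside. Slippery: it starts to slide on the tote floor at about 10 degrees, but rubs along a wall too; tipping the tote 35 degrees towards the corner, equally along its x and y, brings it all the way
- tiger0: Finished clay tiger standing on the bench, 74 by 42 by 78 mm high; origin: centre of its underside. Bystander
- tiger1: A second finished clay tiger, the same. Bystander
- pot_pink: White paint pot with pink paint, diameter 58, 50 mm high; origin: centre of its underside. Bystander
- pot_yellow: White paint pot with yellow paint, the same size. Bystander
- water_jar: White rinsing cup, diameter 70, 85 mm high; origin: centre of its underside. Bystander
- brush: Thin red paint brush lying on the bench, 165 mm long along its x; origin about the middle, on the bench. Bystander
Things that resemble listed ones, but are neither listed nor needed, are in the scene too. Of the things shaped like the stop, the wooden one is meant.

How it is judged (in metres and radians):
On the way, in this order (a step that is already met when the one before it is completed fails the run):
1. the tote stands flat and home in the stop, bearing on it (horizontal distance between tote_heel and stop_corner below 0.006 m and angle between the x axis of tote and the x axis of stop, either way round below 0.06 rad and angle between tote's own z axis and vertical below 0.06 rad and contact force between tote and stop above 1.5 N), for 0.1 s.
2. it is being tipped, its pick corner down in the stop and the handle in the fingers (angle between tote's own z axis and vertical above 0.17 rad and horizontal distance between tote_heel and stop_corner below 0.03 m and height (world z) of tote_heel below 0.02 m and contact force between the fingers and tote above 3 N), for 0.1 s.
At the end, for the whole second after the job is handed in: The fingers grip the tote (over 3 N) and hold it still, tilted 0.3 to 1.0 rad, handle over 85 mm above the bench, the pick corner's heel within 30 mm of the stop's corner and under 20 mm high, and every plug lies still within 85 mm of the inside of the pick corner (angle between tote's own z axis and vertical between 0.3 and 1 rad and height (world z) of tote_handle above 0.085 m and horizontal distance between tote_heel and stop_corner below 0.03 m and height (world z) of tote_heel below 0.02 m and contact force between the fingers and tote above 3 N and linear speed of tote below 0.02 m/s and angular speed of tote below 0.1 rad/s and distance between each of plug0, plug1, plug2, plug3 and tote_nook below 0.085 m and linear speed of each of plug0, plug1, plug2, plug3 below 0.03 m/s); the arm keeps its last pose, push and grip.
It fails at once if a plug leaves the tote (z of any of plug0, plug1, plug2, plug3 in the frame of tote above 0.06 m or distance between any of plug0, plug1, plug2, plug3 and tote above 0.15 m).
It fails at once if the fingers touch a plug (contact force between the fingers and plug0 above 0.3 N or contact force between the fingers and plug1 above 0.3 N or contact force between the fingers and plug2 above 0.3 N or contact force between the fingers and plug3 above 0.3 N).
It fails at once if a bystander is moved by more than 15 mm or tipped over (distance of any of tiger0, tiger1, pot_pink, pot_yellow, water_jar, brush from where it was at the start of the episode above 0.015 m or angle between any of tiger0, tiger1, pot_pink, pot_yellow, water_jar's own z axis and vertical above 0.3 rad).
It also fails if it takes over 64 s, if anything falls off the work surface, if the arm or the gripper's body presses on something with over 40 N, if the wrist force passes 120 N, or if a joint passes its speed limit or range.

ROBOT

A 6-joint arm with a two-finger parallel gripper is mounted at the origin on the work surface. World frame = base frame: x ahead of the robot, y to its left, z up, the work surface at z = 0. Lengths are in m, angles in degrees, forces in N, time in s.
With the tool pointing down it reaches from about 0.25 to 0.725 m from the base axis. Payload 9.7 kg.
Tool frame: the origin (TCP) lies where the fingers leave the gripper's body, on its centre line; the fingertips stand 73 mm ahead of it and the grasp point (between the pads) lies 54 mm ahead of it; z points along the fingers, y is the line along which they close (so a half turn about z gives the same grasp; the last joint's range is limited). The gripper opens to 85 mm and grips with 20 to 120 N. Pads are 22 mm wide; open, the fingers measure 114 mm over their backs; the gripper's body (76 mm by 85 mm) begins 54 mm behind the grasp point. The pads swing forward as they close: fully open they stand 13 mm farther back than shut.
Start: joints at [-75.63, 4.979, 10.078, 95.1, 0, 90], TCP at [0.136, -0.533, 0.304] pointing down, gripper open.
Joint ranges: [-179.16, 179.16], [-48.56, 103.87], [-65.8, 70.77], [-126.05, 130.52], [-82.76, 87.17], [-180, 180]. Speed limits (degrees/s): [127.2, 127.2, 147.25, 180, 180, 180].

INTERFACE

Orientations are given as [roll, pitch, yaw] about the fixed x, y, z axes, in that order (R = Rz(yaw) Ry(pitch) Rx(roll)).
In Python, from workcell import sensors, imaging, bot gives the robot as it stands.
- The arm moves only by the tool apply_moves, never from a script. Its argument "rows" is a list of rows, each a list of 3 entries, a list of its own where there are three numbers: the shift along the tool's x, y, z in units of 10 cm (1.0 is 10 cm), then the turn, a rotation vector about the tool's x, y, z in units of 30 degrees (1.0 is 30 degrees), then the opening, from 0 (shut) to 1 (fully open). A call has 1 to 20 rows; each row is the pose to reach, as a shift and turn from the pose commanded when the call began, along the tool's axes at that moment; what a row does not reach only later rows make up. A row lasts 1/10 s, in which the tool goes at most 50 mm and 8.59 degrees, less where a joint would pass 70% of its speed; a pose out of reach is approached as far as the arm can. A call with a number of a shift or a turn outside -1 to 1 is refused whole. A call with a gripper value outside its range is refused whole. The fingers move at their own pace and stop on an object; "force" is the grip in N (left out, the last holds). Time passes only in rows, so rows that repeat a pose let the fingers close. It gives the time, the measured TCP pose, the force, the opening and the grip force at its end, in the units of the state.
- sensors.get_obs(): the state, without advancing time (a new reading comes with each control period).
- imaging.camera(name): name is "scene" or "top" or "wrist"; returns (picture, depth): 420x560x3 uint8, red, green, blue; 420x560 float32, m along the optical axis (not along the pixel's ray), 0 where there is no reading.
- imaging.get_calibration(name): a dict with "intrinsics" (3x3 intrinsics, pixels), "world_from_camera" (4x4, takes a point from camera to world coordinates). Camera axes: x right, y down, z forward; pixel columns grow to the right and rows downward; lengths in m; the calibration is good to about 2 mm. The wrist camera is an equidistant fisheye: a pixel r from the principal point sees the ray r / f radians off the axis. A picture is of the moment at which its call begins: read the wrist's pose just before it. get_calibration takes no time and is no camera call; for the wrist camera it gives the pose at the moment of the call.
- bot.job_done(): hands the job in; it is judged then, once.
The state is a dict: "time": time; "q": joint angles; "qd": joint speeds; "joint_efforts": joint torques, N m; "ee_pos": TCP position; "tcp_rot": TCP orientation; "wrist_force": force on the tool from outside, world axes, zero at the start; "torque": the same for the moment, N m; "opening": finger opening in m; "grasp_force": force on a finger pad.
Only numpy, scipy, OpenCV 4.12 (cv2) and the standard library are available. Lean on these libraries where they do the work, as an engineer would, in place of code of your own. Each camera call takes 0.05 s, during which the arm holds its last target. There are 200 camera calls.

## Working session

There is one attempt and no reset: what is moved stays moved. The work goes in short steps, Python scripts to look and compute and a tool call to move; the robot and the scene stay as the last step left them, time stands still between calls to the robot, and variables do not carry over. Pictures are saved under pics/ and viewed, at most 10 in all, crops included, and the job is handed in when it is done.

Besides the shell and the picture viewer there is one more tool, called after "Request:" as name(argument=value, ...) on one line, values as JSON. apply_moves: Moves the arm, as the interface text tells. Its arguments: {"type":"object","properties":{"rows":{"type":"array"},"force":{"type":"number"}},"required":["rows"]}

```bash
mkdir -p pics; python3 - <<'E'
from workcell import sensors, imaging, bot
import cv2,numpy as np
for n in("top","scene"):
    p,d=imaging.camera(n); cv2.imwrite(f"pics/{n}0.png",p[:,:,::-1]); np.savez(f"{n}0.npz",p=p,d=d)
    c=imaging.get_calibration(n); print(n,c["intrinsics"],c["world_from_camera"].round(3))
print(sensors.get_obs())
E
```

```text
top [[537.75971019   0.         292.7148563 ]
 [  0.         537.75971019 206.18461227]
 [  0.           0.           1.        ]] [[ 0.015 -0.988  0.154  0.268]
 [-1.    -0.013  0.017 -0.057]
 [-0.015 -0.154 -0.988  1.371]
 [ 0.     0.     0.     1.   ]]
scene [[390.7314184    0.         282.57280515]
 [  0.         390.7314184  202.9393585 ]
 [  0.           0.           1.        ]] [[ 0.281  0.502 -0.818  1.263]
 [ 0.959 -0.165  0.229 -0.293]
 [-0.02  -0.849 -0.528  0.588]
 [ 0.     0.     0.     1.   ]]
{'time': 0.1, 'q': array([-7.56301602e+01,  5.01010600e+00,  1.00381421e+01,  9.50999307e+01,
       -7.87083332e-04,  9.00015908e+01]), 'qd': array([-0.08186166, -0.04606329,  0.13791091, -0.04788799, -0.03314724,
       -0.03148999]), 'joint_efforts': array([ 5.87956019e-04, -5.21560407e+01,  4.65655768e+01,  1.59729581e-02,
        1.21895600e-04,  6.86635218e-06]), 'ee_pos': array([ 0.1364664 , -0.5326772 ,  0.30322558]), 'tcp_rot': array([-1.79928105e+02,  7.89078808e-04,  1.43682500e+01]), 'wrist_force': array([ 0.47258784, -0.67279509, -0.57044393]), 'torque': array([0.02058084, 0.00632651, 0.05815471]), 'grasp_force': 0.0, 'opening': 0.08526045192192104}
```

View pics/top0.png

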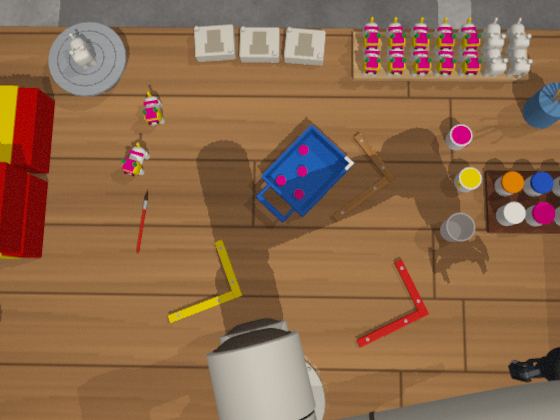

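View pics/scene0.png

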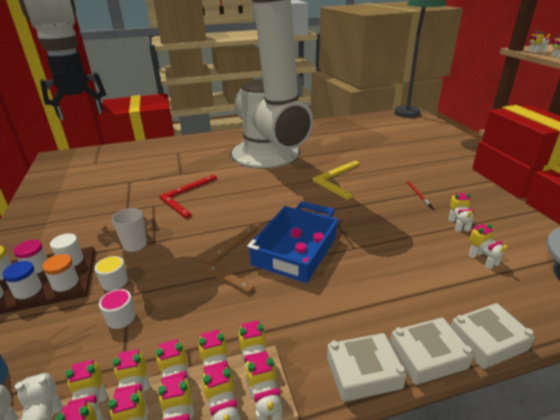

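The top view shows the blue tote at (305,170), with its handle at (272,205) and the white dab at (349,163). There are three candidate stops: wooden with its corner at (388,179), yellow at (240,293) and red at (426,312). I choose the wooden one, and there is only one blue tote. Next is a close crop to check that and measure.

```bash
cat > h.py <<'E'
import numpy as np,cv2
from workcell import imaging,sensors
def ray(n,uv,z,c=None):
    c=c or imaging.get_calibration(n);K=c["intrinsics"];T=c["world_from_camera"]
    uv=np.atleast_2d(uv).astype(float)
    d=np.c_[(uv[:,0]-K[0,2])/K[0,0],(uv[:,1]-K[1,2])/K[1,1],np.ones(len(uv))]@T[:3,:3].T
    return (T[:3,3]+d*((z-T[2,3])/d[:,2])[:,None])[:,:2]
E
python3 - <<'E'
from h import *
p=np.load("top0.npz")["p"]
hsv=cv2.cvtColor(p,cv2.COLOR_RGB2HSV)
m=cv2.inRange(hsv,(100,120,40),(125,255,255));m[:, 450:]=0
cs=max(cv2.findContours(m,0,1)[0],key=cv2.contourArea)
print("tote minrect px",cv2.boxPoints(cv2.minAreaRect(cs)).round(1).tolist())
mg=cv2.inRange(hsv,(150,120,100),(175,255,255))
n,l,s,ce=cv2.connectedComponentsWithStats(mg[120:230,240:360]); print((ce[1:]+[240,120]).round(1).tolist(),s[1:,4])
for z in(.055,): print(ray("top",cs[:,0],z).min(0))
c=p[115:235,240:400];cv2.imwrite("pics/crop.png",cv2.resize(c[:,:,::-1],None,fx=5,fy=5,interpolation=cv2.INTER_CUBIC))
E
```

```text
tote minrect px [[247.5, 188.5], [313.0, 123.0], [354.0, 164.0], [288.5, 229.5]]
[[303.0, 149.5], [301.7, 171.0], [280.4, 180.2], [298.4, 193.7]] [78 84 85 82]
[ 0.43597813 -0.16812749]
```

View pics/crop.png

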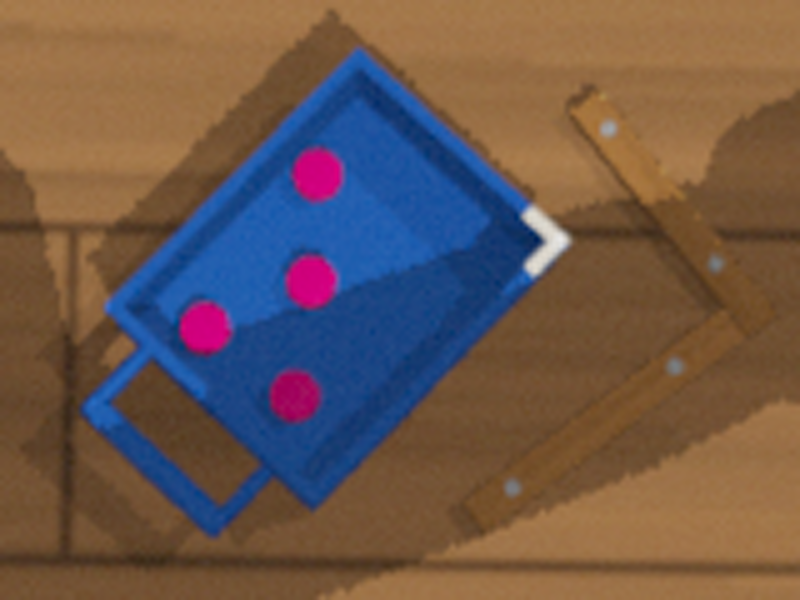

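The crop confirms the choice: the wooden stop's inner corner is at crop (720,312), the dab at (572,240), and the handle bar runs from (95,410) to (213,530). It also shows the four plugs.

```bash
python3 - <<'E'
from h import *
f=lambda a:(np.array(a)+.5)/5-.5+[240,115]
# rim outer: +x+y, +x-y(dab), -x-y, -x+y
R=ray("top",f([(360,50),(572,240),(315,508),(107,305)]),.055); c=R.mean(0)
x=(R[0]+R[1]-R[2]-R[3])/2;y=(R[0]+R[3]-R[1]-R[2])/2
yaw=np.arctan2(x[1],x[0]);yy=np.arctan2(y[1],y[0])-np.pi/2
print("tote c",c,"len",np.linalg.norm(x),np.linalg.norm(y),"yaw",np.degrees([yaw,yy]))
H=ray("top",f([(82,410),(213,535)]),.052);print("handle outer",H,H.mean(0))
def P(a,c,dx,dy):return c+np.array([np.cos(a)*dx-np.sin(a)*dy,np.sin(a)*dx+np.cos(a)*dy])
print("handle pred",P(yaw,c,-.132,0),"heel",P(yaw,c,.09,-.07))
S=ray("top",f([(718,312),(568,105),(465,500)]),.012)
a=S[0]-S[2];b=S[1]-S[0]
print("stop",S,np.linalg.norm(a),np.linalg.norm(b),np.degrees(np.arctan2(a[1],a[0])),np.degrees(np.arctan2(b[1],b[0]))-90)
for z in(.05,.0): pass
print("plugs",ray("top",[[303,149.5],[301.7,171],[280.4,180.2],[298.4,193.7]],.016))
E
```

```text
tote c [ 0.56687937 -0.06902011] len 0.18501349638308726 0.14541949238095594 yaw [-42.9691045  -43.07667333]
handle outer [[ 0.49680015  0.05809749]
 [ 0.43490543 -0.00837503]] [0.46585279 0.02486123]
handle pred [0.47029215 0.02095161] heel [ 0.58502202 -0.18158495]
stop [[ 0.55907046 -0.26476796]
 [ 0.66831496 -0.18791727]
 [ 0.45965924 -0.13508572]] 0.16340156831499544 0.13356792890034022 -52.52711553582408 -54.874599561016936
plugs [[ 6.28483068e-01 -5.75362075e-02]
 [ 5.71453445e-01 -5.48940813e-02]
 [ 5.46615568e-01 -4.55082814e-04]
 [ 5.11948868e-01 -4.72079158e-02]]
```

Request:
apply_moves(rows=[[[0.35,-0.35,0],[0,0,0],0.47],[[0.7,-0.7,0],[0,0,0],0.47],[[0.92,-0.91,0],[0,0,0],0.47]], force=40)

```text
time: 0.4
ee_pos: [0.2037, -0.4196, 0.3036]
tcp_rot: [-179.9, -0.0, 14.4]
wrist_force: [1.0, -0.6, 0.3]
opening: 0.0441
grasp_force: 0.0
```

Request:
apply_moves(rows=[[[0.35,-0.35,0],[0,0,0],0.47],[[0.7,-0.7,0],[0,0,0],0.47],[[0.92,-0.91,0],[0,0,0],0.47]])

```text
time: 0.7
ee_pos: [0.2703, -0.3084, 0.3038]
tcp_rot: [-180.0, -0.0, 14.4]
wrist_force: [1.2, -0.6, 0.7]
opening: 0.0401
grasp_force: 0.0
```

Request:
apply_moves(rows=[[[0.35,-0.35,0],[0,0,0],0.47],[[0.7,-0.7,0],[0,0,0],0.47],[[0.92,-0.91,0],[0,0,0],0.47]])

```text
time: 1.0
ee_pos: [0.3368, -0.1974, 0.3038]
tcp_rot: [-180.0, -0.0, 14.4]
wrist_force: [0.7, -0.9, -0.1]
opening: 0.0401
grasp_force: 0.0
```

Request:
apply_moves(rows=[[[0.35,-0.35,0],[0,0,0],0.47],[[0.7,-0.7,0],[0,0,0],0.47],[[0.92,-0.91,0],[0,0,0],0.47]])

```text
time: 1.3
ee_pos: [0.4035, -0.0862, 0.3037]
tcp_rot: [-180.0, -0.0, 14.5]
wrist_force: [0.0, -1.0, -0.9]
opening: 0.0406
grasp_force: 0.0
```

Request:
apply_moves(rows=[[[0.35,-0.35,0.2],[0,0,0],0.47],[[0.7,-0.7,0.5],[0,0,0],0.47],[[0.92,-0.9,0.8],[0,0,0],0.47],[[0.92,-0.9,0.8],[0,0,0],0.47],[[0.92,-0.9,0.8],[0,0,0],0.47]])

```text
time: 1.8
ee_pos: [0.469, 0.0218, 0.2227]
tcp_rot: [-180.0, 0.2, 14.5]
wrist_force: [-0.5, -0.7, 0.2]
opening: 0.0403
grasp_force: 0.0
```

Request:
apply_moves(rows=[[[0,0,0],[0,0,-0.28],0.47],[[0,0,0],[0,0,-0.56],0.47],[[0,0,0],[0,0,-0.84],0.47],[[0,0,0],[0,0,-1],0.47],[[0,0,0],[0,0,-1],0.47]])

```text
time: 2.3
ee_pos: [0.4694, 0.0201, 0.2253]
tcp_rot: [179.9, -0.1, 44.3]
wrist_force: [0.1, 0.0, 0.1]
opening: 0.0396
grasp_force: 0.0
```

Request:
apply_moves(rows=[[[0,0,0.2],[0,0,-0.09],0.47],[[0,0,0.2],[0,0,-0.09],0.47],[[0,0,0.2],[0,0,-0.09],0.47]])

```text
time: 2.6
ee_pos: [0.4692, 0.0206, 0.2046]
tcp_rot: [180.0, 0.0, 46.9]
wrist_force: [-0.0, 0.2, 0.2]
opening: 0.04
grasp_force: 0.0
```

```bash
python3 - <<'E'
from h import *
o=sensors.get_obs();print(o["ee_pos"],o["tcp_rot"])
c=imaging.get_calibration("wrist");p,d=imaging.camera("wrist")
np.savez("w0.npz",p=p,d=d,**c);cv2.imwrite("pics/w0.png",p[:,:,::-1]);print(c)
E
```

```text
[0.46921576 0.02064143 0.20455443] [1.79994475e+02 1.80709088e-03 4.68681201e+01]
{'intrinsics': array([[325.1922621 ,   0.        , 275.83819216],
       [  0.        , 325.1922621 , 211.11133445],
       [  0.        ,   0.        ,   1.        ]]), 'world_from_camera': array([[ 7.29634566e-01, -6.59768082e-01, -1.79831804e-01,
         5.15707650e-01],
       [-6.83836866e-01, -7.04235661e-01, -1.90838347e-01,
         6.93010767e-02],
       [-7.34919498e-04,  2.62217872e-01, -9.65008418e-01,
         2.73964504e-01],
       [ 0.00000000e+00,  0.00000000e+00,  0.00000000e+00,
         1.00000000e+00]])}
```

View pics/w0.png

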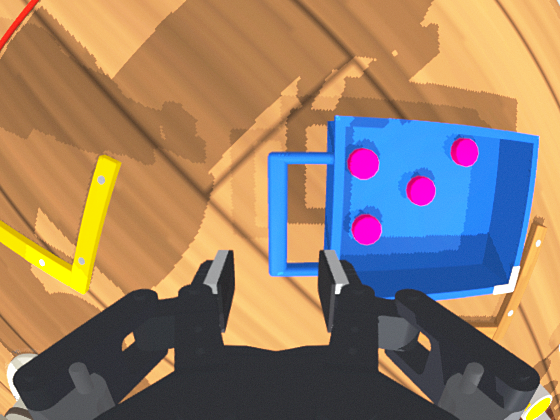

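The wrist view shows the bar between the fingers' columns, its top face from (278,160) to (279,268). I'll cast both points onto z = 0.052.

```bash
cat >> h.py <<'E'
def wray(uv,z,c):
    K=c["intrinsics"];T=c["world_from_camera"];v=(np.atleast_2d(uv)-K[:2,2])/K[0,0]
    r=np.linalg.norm(v,axis=1);s=np.sinc(r/np.pi)
    d=np.c_[v*s[:,None],np.cos(r)]@T[:3,:3].T
    return (T[:3,3]+d*((z-T[2,3])/d[:,2])[:,None])[:,:2]
E
python3 - <<'E'
from h import *
c=np.load("w0.npz");p=c["p"]
m=cv2.inRange(cv2.cvtColor(p,cv2.COLOR_RGB2HSV),(100,120,40),(125,255,255))
pts=[]
for r in (175,190,205,220,235,250):
    q=np.flatnonzero(m[r,255:310])+255; q=q[q<300]; pts.append(((q.min()+q.max())/2,r)); print(r,q.min(),q.max())
W=wray(pts,.052,c);print(W);e=W[-1]-W[0];print(np.degrees(np.arctan2(*e[::-1])))
E_=wray([(278,153),(279,276)],.052,c);print(E_,E_.mean(0))
E
```

```text
175 268 287
190 268 286
205 269 286
220 269 286
235 269 286
250 269 286
[[0.49282031 0.04344427]
 [0.48534663 0.03596278]
 [0.4782455  0.02785823]
 [0.4707187  0.01980553]
 [0.46298084 0.0115245 ]
 [0.45498836 0.00296846]]
-133.06628880834603
[[ 0.50348299  0.05434184]
 [ 0.44121418 -0.01345008]] [0.47234859 0.02044588]
```

Request:
apply_moves(rows=[[[0.02,0.02,0.3],[0,0,0],0.47],[[0.02,0.02,0.6],[0,0,0],0.47],[[0.02,0.02,0.8],[0,0,0],0.47],[[0.02,0.02,0.9],[0,0,0],0.47],[[0.02,0.02,1],[0,0,0],0.47],[[0.02,0.02,1],[0,0,0],0.47]])

```text
time: 3.25
ee_pos: [0.4722, 0.0212, 0.1037]
tcp_rot: [-180.0, 0.0, 47.0]
wrist_force: [-0.3, -0.1, -0.0]
opening: 0.0402
grasp_force: 0.0
```

Request:
apply_moves(rows=[[[0,0,0.06],[0,0,0],0.47],[[0,0,0.06],[0,0,0],0.3],[[0,0,0.06],[0,0,0],0.1],[[0,0,0.06],[0,0,0],0.05],[[0,0,0.06],[0,0,0],0.05],[[0,0,0.06],[0,0,0],0.05],[[0,0,0.06],[0,0,0],0.05]], force=40)

```text
time: 3.95
ee_pos: [0.4725, 0.0213, 0.0984]
tcp_rot: [180.0, -0.0, 47.1]
wrist_force: [-1.0, 0.6, 6.1]
opening: 0.0132
grasp_force: 42.4
```

Request:
apply_moves(rows=[[[-0.01,0.02,-0.005],[0,0,0.02],0.05],[[-0.03,0.06,-0.005],[0,0,0.05],0.05],[[-0.06,0.1,-0.005],[0,0,0.09],0.05],[[-0.09,0.15,-0.005],[0,0,0.13],0.05],[[-0.12,0.2,-0.005],[0,0,0.17],0.05],[[-0.15,0.25,-0.005],[0,0,0.21],0.05],[[-0.18,0.3,-0.005],[0,0,0.25],0.05],[[-0.2,0.34,-0.005],[0,0,0.29],0.05],[[-0.22,0.38,-0.005],[0,0,0.32],0.05],[[-0.24,0.41,-0.005],[0,0,0.34],0.05],[[-0.26,0.43,-0.005],[0,0,0.355],0.05],[[-0.26,0.43,-0.005],[0,0,0.355],0.05],[[-0.26,0.43,-0.005],[0,0,0.355],0.05]])

```text
time: 5.25
ee_pos: [0.4862, -0.0275, 0.0984]
tcp_rot: [179.9, 0.0, 36.4]
wrist_force: [1.3, -1.3, 1.7]
opening: 0.0132
grasp_force: 42.0
```

```bash
python3 - <<'E'
from h import *
o=sensors.get_obs();print(o["ee_pos"],o["tcp_rot"],o["wrist_force"])
p,d=imaging.camera("top");np.savez("top1.npz",p=p)
cv2.imwrite("pics/t1.png",cv2.resize(p[115:265,240:440,::-1],None,fx=4,fy=4,interpolation=cv2.INTER_CUBIC))
c=imaging.get_calibration("wrist");p,d=imaging.camera("wrist")
np.savez("w1.npz",p=p,d=d,**c);cv2.imwrite("pics/w1.png",p[:,:,::-1])
E
```

```text
[ 0.48620254 -0.02750202  0.09843072] [1.79929247e+02 1.80394672e-02 3.63937292e+01] [ 1.29839793 -1.3204979   1.74802289]
```

View pics/t1.png

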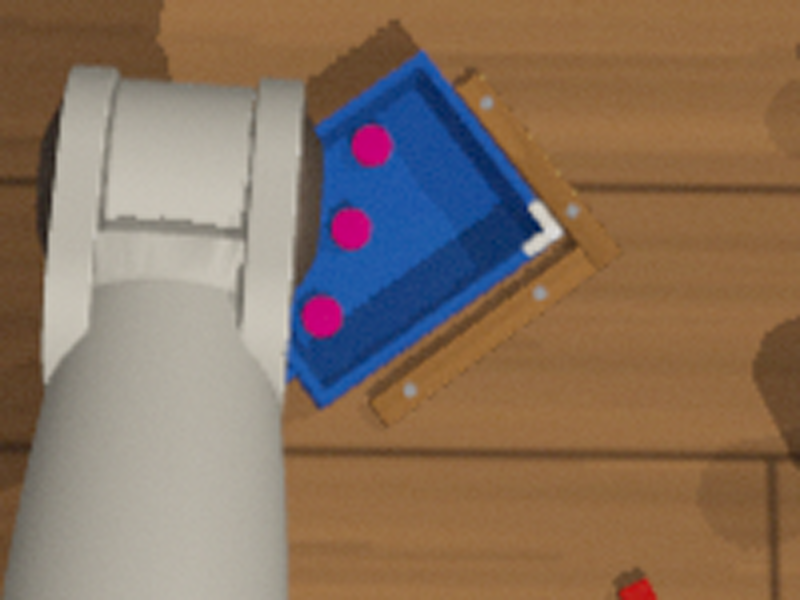

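The tote now sits just short of the stop. Its +x rim runs (425,52)→(562,235) and its -y rim (320,408)→(562,235). The batten's inner edge runs (460,85)→(580,248). I'll check angle and gap.

```bash
python3 - <<'E'
from h import *
f=lambda a:(np.array(a)+.5)/4-.5+[240,115]
ang=lambda P:np.degrees(np.arctan2(*(P[1]-P[0])[::-1]))
a=ray("top",f([(562,235),(425,52)]),.055);b=ray("top",f([(320,408),(562,235)]),.055)
print("tote yaw",ang(a)-90,ang(b),"heel",a[0])
# batten outer edges, top
e=ray("top",f([(620,252),(482,72)]),.012);g=ray("top",f([(385,427),(600,272)]),.012)
print("stop yaw",ang(e)-90,ang(g))
i=ray("top",f([(578,248),(460,85)]),.012); print(ang(i)-90,i)
j=ray("top",f([(370,402),(578,248)]),.012);print(ang(j))
E
```

```text
tote yaw -53.966247497258614 -53.52761764024474 heel [ 0.5590098  -0.25063455]
stop yaw -53.43009534280696 -53.41042301715974
-54.915962570472026 [[ 0.56008455 -0.26715278]
 [ 0.66761469 -0.19162408]]
-52.6274482476568
```

Request:
apply_moves(rows=[[[-0.02,0.02,0],[0,0,0],0.05],[[-0.04,0.04,0],[0,0,0],0.05],[[-0.06,0.06,0],[0,0,0],0.05],[[-0.07,0.08,0],[0,0,0],0.05],[[-0.08,0.1,0],[0,0,0],0.05],[[-0.08,0.1,0],[0,0,0],0.05],[[-0.08,0.1,0],[0,0,0],0.05]])

```text
time: 6.05
ee_pos: [0.4854, -0.0401, 0.0985]
tcp_rot: [180.0, 0.0, 36.4]
wrist_force: [-0.8, 3.3, 4.5]
opening: 0.0133
grasp_force: 42.4
```

Request:
apply_moves(rows=[[[-0.01,0.01,0],[0,0,0],0.05],[[-0.01,0.02,0],[0,0,0],0.05],[[-0.01,0.02,0],[0,0,0],0.05]])

```text
time: 6.35
ee_pos: [0.4858, -0.0421, 0.0984]
tcp_rot: [-180.0, 0.0, 36.4]
wrist_force: [-1.3, 4.4, 6.0]
opening: 0.0134
grasp_force: 42.5
```

Request:
apply_moves(rows=[[[-0.01,0.01,0],[0,0,0],0.05],[[-0.02,0.02,0],[0,0,0],0.05],[[-0.02,0.02,0],[0,0,0],0.05]])

```text
time: 6.65
ee_pos: [0.4855, -0.045, 0.0984]
tcp_rot: [180.0, -0.0, 36.4]
wrist_force: [-0.7, 3.8, 4.9]
opening: 0.0133
grasp_force: 42.4
```

Request:
apply_moves(rows=[[[-0.01,0.01,0],[0,0,0],0.05],[[-0.02,0.02,0],[0,0,0],0.05],[[-0.02,0.02,0],[0,0,0],0.05]])

```text
time: 6.95
ee_pos: [0.4851, -0.0477, 0.0984]
tcp_rot: [-180.0, -0.0, 36.4]
wrist_force: [0.9, 4.7, 4.5]
opening: 0.0135
grasp_force: 42.4
```

Request:
apply_moves(rows=[[[-0.01,0.01,0],[0,0,0],0.05],[[-0.02,0.01,0],[0,0,0],0.05],[[-0.02,0.01,0],[0,0,0],0.05]])

```text
time: 7.25
ee_pos: [0.4843, -0.0495, 0.0984]
tcp_rot: [-180.0, -0.0, 36.5]
wrist_force: [2.3, 5.2, 4.2]
opening: 0.0134
grasp_force: 42.9
```

Request:
apply_moves(rows=[[[0,0.01,0],[0,0,0],0.05],[[0,0.02,0],[0,0,0],0.05],[[0,0.02,0],[0,0,0],0.05]])

```text
time: 7.55
ee_pos: [0.4845, -0.0499, 0.0984]
tcp_rot: [-179.8, -0.0, 36.5]
wrist_force: [-5.4, 14.9, 10.1]
opening: 0.0128
grasp_force: 43.7
```

```bash
python3 - <<'E'
from h import *
o=sensors.get_obs();print(o["ee_pos"],o["tcp_rot"],o["wrist_force"],o["torque"])
p,d=imaging.camera("top");np.savez("top2.npz",p=p)
cv2.imwrite("pics/t2.png",cv2.resize(p[130:230,300:410,::-1],None,fx=6,fy=6,interpolation=cv2.INTER_CUBIC))
E
```

```text
[ 0.48451229 -0.0499407   0.09841062] [-1.79777024e+02 -4.25284117e-02  3.65178501e+01] [-5.41601228 14.91355636 10.14572938] [2.74355076 1.00884959 0.6078035 ]
```

View pics/t2.png

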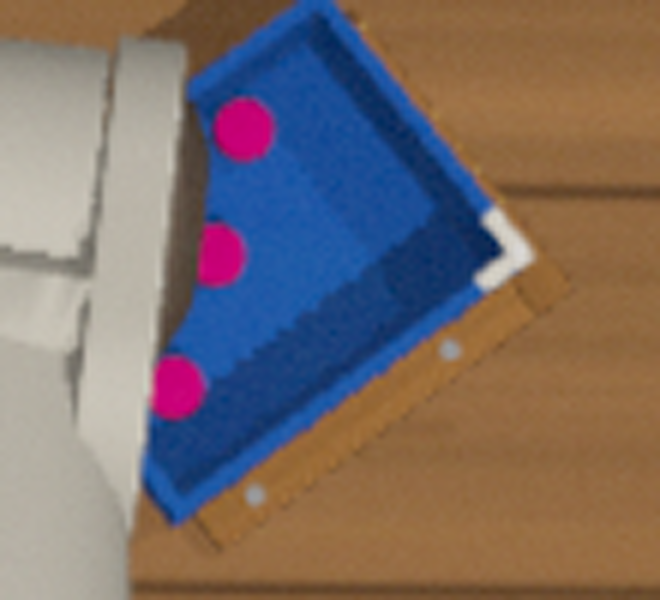

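The +x batten is bearing (about 15 N) and the rim overhangs both battens at (525,255). Now I press towards the -y batten.

Request:
apply_moves(rows=[[[-0.01,0,0],[0,0,0],0.05],[[-0.02,0,0],[0,0,0],0.05],[[-0.02,0,0],[0,0,0],0.05]])

```text
time: 7.9
ee_pos: [0.4841, -0.0503, 0.0986]
tcp_rot: [-179.8, -0.3, 36.6]
wrist_force: [3.6, 21.8, 4.9]
opening: 0.0135
grasp_force: 43.0
```

Both battens now bear, with about 15 N on each. Next I work out the tip about the heel, easing back.

```bash
python3 - <<'E'
import numpy as np
from scipy.spatial.transform import Rotation as Ro
r=np.array([.07,-.222,-.0985]);a=np.array([1,1,0])/2**.5
def pos(t):
    k=min(t/14,1); e=np.array([.002+.007*k,-.002-.007*k,-.0015*k])
    return Ro.from_rotvec(np.radians(t)*a).apply(r)-r+(e if t>=0 else 0)
def show(t0,ts,p0):
    R=Ro.from_rotvec(np.radians(t0)*a)
    for t in ts: print(t,(R.inv().apply(pos(t)-p0)*10).round(3).tolist(),round((t-t0)/30/2**.5,3))
show(0,np.arange(0,19,2),np.zeros(3)); show(18,np.arange(20,38,2),pos(18))
E
```

```text
0 [0.02, -0.02, 0.0] 0.0
2 [0.005, -0.005, -0.074] 0.047
4 [-0.012, 0.012, -0.146] 0.094
6 [-0.031, 0.031, -0.217] 0.141
8 [-0.051, 0.051, -0.286] 0.189
10 [-0.073, 0.073, -0.354] 0.236
12 [-0.097, 0.097, -0.421] 0.283
14 [-0.122, 0.122, -0.485] 0.33
16 [-0.159, 0.159, -0.546] 0.377
18 [-0.197, 0.197, -0.605] 0.424
20 [-0.025, 0.025, -0.071] 0.047
22 [-0.052, 0.052, -0.142] 0.094
24 [-0.081, 0.081, -0.21] 0.141
26 [-0.111, 0.111, -0.278] 0.189
28 [-0.143, 0.143, -0.344] 0.236
30 [-0.177, 0.177, -0.408] 0.283
32 [-0.212, 0.212, -0.47] 0.33
34 [-0.249, 0.249, -0.531] 0.377
36 [-0.287, 0.287, -0.59] 0.424
```

Request:
apply_moves(rows=[[[0,0,0],[0,0,0],0.05],[[0.01,-0.01,0],[0,0,0],0.05],[[0.02,-0.02,0],[0,0,0],0.05],[[0.012,-0.012,-0.037],[0.024,0.024,0],0.05],[[0.005,-0.005,-0.074],[0.047,0.047,0],0.05],[[-0.004,0.004,-0.11],[0.07,0.07,0],0.05],[[-0.012,0.012,-0.146],[0.094,0.094,0],0.05],[[-0.021,0.021,-0.182],[0.118,0.118,0],0.05],[[-0.031,0.031,-0.217],[0.141,0.141,0],0.05],[[-0.041,0.041,-0.252],[0.165,0.165,0],0.05],[[-0.051,0.051,-0.286],[0.189,0.189,0],0.05],[[-0.062,0.062,-0.32],[0.212,0.212,0],0.05],[[-0.073,0.073,-0.354],[0.236,0.236,0],0.05],[[-0.097,0.097,-0.421],[0.283,0.283,0],0.05],[[-0.11,0.11,-0.453],[0.306,0.306,0],0.05],[[-0.122,0.122,-0.485],[0.33,0.33,0],0.05],[[-0.159,0.159,-0.546],[0.377,0.377,0],0.05],[[-0.197,0.197,-0.605],[0.424,0.424,0],0.05],[[-0.197,0.197,-0.605],[0.424,0.424,0],0.05]], force=60)

```text
time: 9.8
ee_pos: [0.4795, -0.0806, 0.1592]
tcp_rot: [-167.0, -12.7, 34.9]
wrist_force: [-0.3, 1.5, -2.9]
opening: 0.0128
grasp_force: 59.9
```

Request:
apply_moves(rows=[[[-0.012,0.012,-0.036],[0.024,0.024,0],0.05],[[-0.025,0.025,-0.071],[0.047,0.047,0],0.05],[[-0.038,0.038,-0.107],[0.07,0.07,0],0.05],[[-0.052,0.052,-0.142],[0.094,0.094,0],0.05],[[-0.066,0.066,-0.176],[0.118,0.118,0],0.05],[[-0.081,0.081,-0.21],[0.141,0.141,0],0.05],[[-0.096,0.096,-0.244],[0.165,0.165,0],0.05],[[-0.111,0.111,-0.278],[0.189,0.189,0],0.05],[[-0.127,0.127,-0.311],[0.212,0.212,0],0.05],[[-0.143,0.143,-0.344],[0.236,0.236,0],0.05],[[-0.16,0.16,-0.376],[0.26,0.26,0],0.05],[[-0.177,0.177,-0.408],[0.283,0.283,0],0.05],[[-0.194,0.194,-0.439],[0.306,0.306,0],0.05],[[-0.212,0.212,-0.47],[0.33,0.33,0],0.05],[[-0.23,0.23,-0.5],[0.354,0.354,0],0.05],[[-0.249,0.249,-0.531],[0.377,0.377,0],0.05],[[-0.268,0.268,-0.56],[0.4,0.4,0],0.05],[[-0.287,0.287,-0.59],[0.424,0.424,0],0.05],[[-0.287,0.287,-0.59],[0.424,0.424,0],0.05],[[-0.287,0.287,-0.59],[0.424,0.424,0],0.05]])

```text
time: 11.8
ee_pos: [0.4711, -0.1364, 0.2023]
tcp_rot: [-152.8, -24.5, 30.4]
wrist_force: [0.9, 1.5, -2.2]
opening: 0.0125
grasp_force: 60.0
```

```bash
python3 - <<'E'
from h import *
o=sensors.get_obs();print(o["ee_pos"],o["tcp_rot"],o["wrist_force"],o["qd"].round(2))
c=imaging.get_calibration("scene");p,d=imaging.camera("scene");t,dt=imaging.camera("top")
np.savez("s3.npz",p=p,d=d,t=t,dt=dt)
a=cv2.resize(p[170:320,170:370,::-1],(400,300));b=cv2.resize(t[115:265,250:450,::-1],(400,300))
cv2.imwrite("pics/s3.png",np.hstack([a,b]))
from scipy.spatial.transform import Rotation as Ro
R=Ro.from_euler("xyz",o["tcp_rot"],degrees=True).as_matrix();T=o["ee_pos"]
tool=lambda x,y,z:np.array([y,x+.132,-(z-.0985)])   # tote->tool
for n,q in(("heel",(.09,-.07,0)),("nook",(.086,-.066,.004)),("handle",(-.132,0,.045))):print(n,T+R@tool(*q))
print("tilt",np.degrees(np.arccos(-R[2,2])))
nook=T+R@tool(.086,-.066,.004)
K=c["intrinsics"];W=c["world_from_camera"]
for nm,im,dd in(("scene",p,d),("top",t,dt)):
    c=imaging.get_calibration(nm);K=c["intrinsics"];W=c["world_from_camera"]
    m=cv2.inRange(cv2.cvtColor(im,cv2.COLOR_RGB2HSV),(150,120,80),(175,255,255))
    n,l,s,ce=cv2.connectedComponentsWithStats(m)
    for i in range(1,n):
        k=(l==i)&(dd>0)
        if k.sum()<15: continue
        v,u=np.nonzero(k);z=dd[k];P=np.c_[(u-K[0,2])*z/K[0,0],(v-K[1,2])*z/K[1,1],z]@W[:3,:3].T+W[:3,3]
        D=np.linalg.norm(P-nook,axis=1)
        if np.median(D)<.2: print(nm,ce[i].round(),k.sum(),P.mean(0).round(3),"dist",D.min().round(3),np.median(D).round(3),D.max().round(3))
E
```

```text
[ 0.47108979 -0.13641498  0.20234933] [-152.8392835   -24.53980472   30.3905925 ] [ 0.88166414  1.48117922 -2.18757554] [ 0.27 -0.33 -0.37 -0.34 -0.29  0.14]
heel [ 0.56104213 -0.26051666  0.00136775]
nook [ 0.56137498 -0.25831244  0.00792752]
handle [ 0.47578812 -0.10534721  0.15904841]
tilt 35.966266430423225
scene [228. 243.] 187 [ 0.546 -0.223  0.043] dist 0.029 0.054 0.121
top [373. 168.] 135 [ 0.575 -0.234  0.041] dist 0.014 0.042 0.325
```

View pics/s3.png

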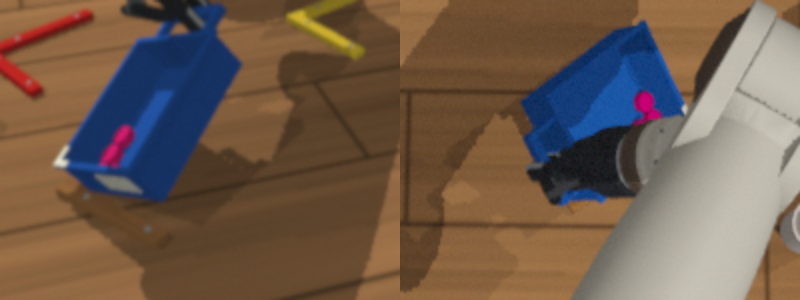

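In the scene view the plugs are sliding together near the dabbed corner (crop left, about 117,145), and the tote is tilted 36° with its heel 1 mm up. Plugs hide each other here, so I'll check with the wrist camera.

```bash
cat > pl.py <<'E'
from h import *
import sys
from scipy.spatial.transform import Rotation as Ro
o=sensors.get_obs();c=imaging.get_calibration("wrist");p,d=imaging.camera("wrist")
cv2.imwrite(sys.argv[1],p[:,:,::-1])
R=Ro.from_euler("xyz",o["tcp_rot"],degrees=True).as_matrix();T=o["ee_pos"]
M=np.array([[0,1,0],[1,0,0],[0,0,-1]])  # tool->tote
m=cv2.inRange(cv2.cvtColor(p,cv2.COLOR_RGB2HSV),(150,120,80),(175,255,255))
K=c["intrinsics"];W=c["world_from_camera"];v,u=np.nonzero(m)
a=(np.c_[u,v]-K[:2,2])/K[0,0];r=np.linalg.norm(a,axis=1)
dr=np.c_[a*np.sinc(r/np.pi)[:,None],np.cos(r)]@W[:3,:3].T
f=lambda x:x@R@M.T
C=f(W[:3,3]-T)+[-.132,0,.0985];D=f(dr)          # in tote frame
X=C+D*((.016-C[2])/D[:,2])[:,None]               # plug top plane
q=(abs(X[:,0])<.1)&(abs(X[:,1])<.08)
cam=np.zeros((300,380),np.uint8);xx=((X[q,:2]+[.095,.075])*2000).astype(int)
for x,y in xx: cv2.circle(cam,(int(x),int(y)),1,255,-1)
n,l,s,ce=cv2.connectedComponentsWithStats(cam)
for i in range(1,n):
    if s[i,4]>100: print("blob area mm2",s[i,4]/4,"x,y range mm",(s[i,0]/2-95),(s[i,0]+s[i,2])/2-95,s[i,1]/2-75,(s[i,1]+s[i,3])/2-75)
print("far dist of any magenta to nook",np.linalg.norm(X[q,:2]-[.086,-.066],axis=1).max())
E
python3 pl.py pics/w3.png
```

```text
blob area mm2 2600.5 x,y range mm -2.5 81.5 -64.0 -7.5
far dist of any magenta to nook 0.09123783308479233
```

View pics/w3.png

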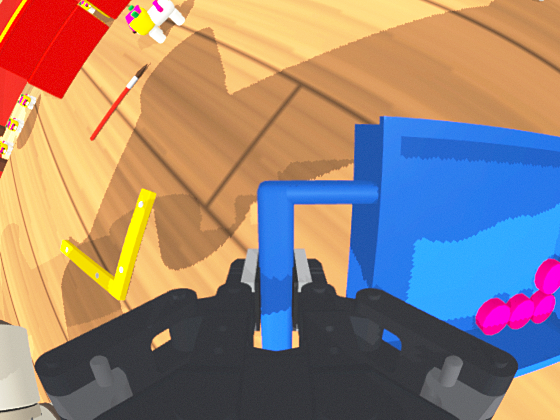

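The wrist view shows three plugs in a row along the -y wall (490–560, 300–318) and one beside the +x wall (548,275). The last one's centre is about 77 mm from the nook, close to the 85 mm limit, so I'll tip about 6° more for margin.

```bash
python3 - <<'E'
import numpy as np
from scipy.spatial.transform import Rotation as Ro
r=np.array([.07,-.222,-.0985]);a=np.array([1,1,0])/2**.5
R=Ro.from_rotvec(np.radians(36)*a)
for t in range(37,44):
    k=(t-36)/6
    q=Ro.from_rotvec(np.radians(t)*a).apply(r)-R.apply(r)+np.array([.002,-.002,0])*k
    print(t,(R.inv().apply(q)*10).round(3).tolist(),round((t-36)/30/2**.5,3))
E
```

```text
37 [-0.01, 0.01, -0.033] 0.024
38 [-0.02, 0.02, -0.066] 0.047
39 [-0.03, 0.03, -0.098] 0.071
40 [-0.041, 0.041, -0.131] 0.094
41 [-0.053, 0.053, -0.162] 0.118
42 [-0.065, 0.065, -0.194] 0.141
43 [-0.077, 0.077, -0.225] 0.165
```

Request:
apply_moves(rows=[[[-0.01,0.01,-0.033],[0.024,0.024,0],0.05],[[-0.02,0.02,-0.066],[0.047,0.047,0],0.05],[[-0.03,0.03,-0.098],[0.071,0.071,0],0.05],[[-0.041,0.041,-0.131],[0.094,0.094,0],0.05],[[-0.053,0.053,-0.162],[0.118,0.118,0],0.05],[[-0.065,0.065,-0.194],[0.141,0.141,0],0.05],[[-0.077,0.077,-0.225],[0.165,0.165,0],0.05],[[-0.077,0.077,-0.225],[0.165,0.165,0],0.05],[[-0.077,0.077,-0.225],[0.165,0.165,0],0.05],[[-0.077,0.077,-0.225],[0.165,0.165,0],0.05],[[-0.077,0.077,-0.225],[0.165,0.165,0],0.05],[[-0.077,0.077,-0.225],[0.165,0.165,0],0.05],[[-0.077,0.077,-0.225],[0.165,0.165,0],0.05]])

```text
time: 13.25
ee_pos: [0.4677, -0.1578, 0.2143]
tcp_rot: [-146.6, -28.8, 27.6]
wrist_force: [2.9, 0.3, -2.9]
opening: 0.0127
grasp_force: 60.0
```

```bash
python3 pl.py pics/w4.png; python3 - <<'E'
from h import *
from scipy.spatial.transform import Rotation as Ro
o=sensors.get_obs();R=Ro.from_euler("xyz",o["tcp_rot"],degrees=True).as_matrix()
print("heel",o["ee_pos"]+R@[-.07,.222,.0985],"tilt",np.arccos(-R[2,2]),o["wrist_force"],o["grasp_force"])
E
```

```text
blob area mm2 2640.75 x,y range mm -2.0 83.0 -65.5 -8.5
far dist of any magenta to nook 0.09014084851116108
heel [ 0.56150378 -0.25687341  0.00153103] tilt 0.7500008333031573 [ 1.27805087 -0.29174669 -3.31993533] 60.02052068710327
```

View pics/w4.png

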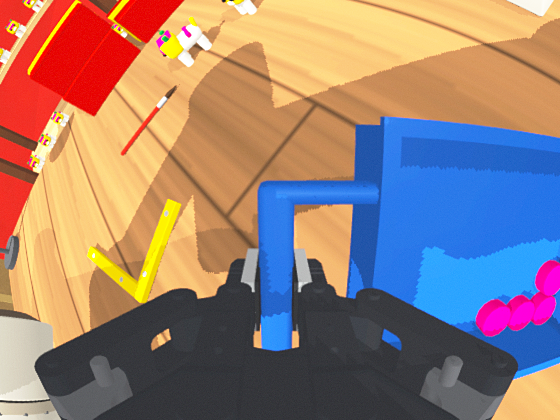

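The plugs stayed packed: three along the -y wall (490–545, 305–318) and one by the +x wall (549,277). None moved with the extra tilt, so they are at rest, and I'm handing in.

```bash
python3 -c "
from workcell import bot
print(bot.job_done())"
```

```text
the job is handed in; nothing more can be done
None
```

I handed the job in, though the hand-in gave no verdict: the tote went home against both battens (about 15 N on each), is now gripped at 60 N and held at a 43° (0.75 rad) tilt with its dabbed corner about 14 mm from the stop's corner, and all four plugs lie together and still in that corner.

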